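Set the staining station to purple

ROBOT

A 6-joint arm with a two-finger parallel gripper is mounted at the origin on the work surface. World frame = base frame: x ahead of the robot, y to its left, z up, the work surface at z = 0. Lengths are in m, angles in rad, forces in N, time in s.
With the tool pointing down it reaches from about 0.35 to 0.925 m from the base axis. Payload 6.4 kg.
Tool frame: the origin (TCP) lies midway between the tips of the shut fingers; the grasp point (between the pads) lies 19 mm behind it; z points along the fingers, x is the direction in which the jaws open and shut, and the axes are right-handed (so a half turn about z gives the same grasp; the last joint's range is limited). The gripper opens to 94 mm and grips with 3 to 60 N. Pads are 16 mm wide; open, the fingers measure 119 mm over their backs; the gripper's body (75 mm by 177 mm) begins 78 mm behind the grasp point.
Start: joints at [-1.392, 0.245, 1.558, -0, 1.339, -0.174], TCP at [0.225, -0.61, 0.174] pointing down, gripper open.
Joint ranges: [-3.13, 3.13], [-1.02, 2.26], [0.13, 2.54], [-0.95, 4.09], [0.21, 2.88], [-2.74, 2.74]. Speed limits (rad/s): [2.57, 2.57, 3.14, 3.14, 3.14, 3.14].

INTERFACE

Orientations are given as a rotation vector (axis times angle).
In Python, from workcell import ctrl gives the robot as it stands. The module is installed in compiled form; this text tells all that it offers. Calls block until the motion is done:
- ctrl.move_pose(position, orientation): joint-space move of the TCP to a pose.
- ctrl.move_linear(position, velocity=0.15, rotation=None, contact_N=None): straight line of the TCP; rotation=None keeps the orientation; velocity is the mean speed in m/s. With contact_N (N) it stops when the force on the tool has changed by that much, and returns True; else False.
- ctrl.movej(angles): joint-space move.
- ctrl.ungrasp() and ctrl.clamp(): open the fingers fully, or close them until they stop; the grip force is fixed at half the most.
- ctrl.dwell(seconds).
- ctrl.ik(position, orientation): joint angles nearest the present ones, or None.
- ctrl.grab_frame(name): name is "side" or "top"; returns the picture (480x640x3 uint8, red, green, blue); there is no depth.
- ctrl.camera_model(name): a dict with "intrinsics" (3x3 intrinsics, pixels), "extrinsics" (4x4, takes a point from camera to world coordinates). Camera axes: x right, y up, looking along -z (the intrinsics and any distortion apply to the point x, -y, -z); pixel columns grow to the right and rows downward; lengths in m; the calibration is good to about 2 mm. A picture is of the moment at which its call begins. camera_model takes no time and is no camera call.
A pose or a line that the arm cannot do raises ctrl.MotionError and nothing moves.
- ctrl.finish_job(): hands the job in, once; it reports no verdict.
Readings, each from a call of its own:
- ctrl.get_time(): time.
- ctrl.get_qpos(): joint angles.
- ctrl.get_joint_vel(): joint speeds.
- ctrl.get_effort(): joint torques, N m.
- ctrl.get_ee_pos(): TCP position.
- ctrl.get_tcp_rot(): TCP orientation.
- ctrl.get_contact_force(): force on the tool from outside, world axes, zero at the start.
- ctrl.get_wrist_torque(): the same for the moment, N m.
- ctrl.get_width(): opening from 0.0 (shut) to 1.0 (fully open).
Only numpy, scipy, OpenCV 4.12 (cv2) and the standard library are available. Lean on these libraries where they do the work, as an engineer would, in place of code of your own. Each camera call takes 0.05 s, during which the arm holds its last target. There are 200 camera calls.

TASK

Set the staining station up for the purple stain: pushing on its spokes with a fingertip, turn the carousel until its purple bottle stands right at the red arrow, and push the pointer on the white indicator box round until it points at the purple marker, in either order. Take nothing in the grip: the bottles must not be pushed on, tipped or lifted out of their wells, and everything else on the bench stays where it is.

Things in the scene. Friction and masses are not known exactly. Their poses are not given: they have to be found in the camera images.
- arrow_spot (a point): The place the red arrow points at: a fixed point 75 mm from the carousel axis, at the height of the turntable top (42 mm above the bench). The grey foot of the station is a disc 244 mm across and 12 mm thick with a tongue reaching 175 mm from the axis; the red arrow lies on the tongue and points inwards at this place. A bottle standing at the arrow has its axis over this point.
- hub_top (a point): Centre of the top of the carousel hub, on the vertical axis of rotation, 178 mm above the bench. The hub is an aluminium post 26 mm across. The carousel is a white turntable 210 mm across, its top 42 mm above the bench, with five grey ring-shaped wells (16 mm high, 45 mm across) 75 mm from the axis, 72 degrees apart. Four hold a dropper bottle; one is empty, and at the start the empty one is within about 20 degrees of the arrow.
- spoke0 (a point): Outer end of one of the five level spokes of the carousel, 115 mm from the axis, 160 mm above the bench. The spokes are 72 degrees apart, each midway between two wells and above the bottle tops. Each is a steel rod 10 mm thick that ends in an upright black paddle reaching from 70 to 115 mm from the axis, 8 mm thick, from 145 to 175 mm above the bench. A push of about 1 N on a paddle turns the carousel; it stays where it is left.
- carousel (a joint): Turn of the carousel, rad, 0 at the start of every run, positive anticlockwise seen from above; it turns freely to 3.3 either way.
- pointer_mark (a point): A point on the centre line of the indicator pointer, 62 mm from its axis and 10 mm beyond its tip, 93 mm above the bench, over the marker pointed at. The pointer is a black upright blade 7 mm thick on a dark round hub 22 mm across, 125 mm high; the blade reaches from the hub to 52 mm from the axis, 98 to 122 mm above the bench, with a white dot on top near its tip. About 1 N on the blade turns it; it stays where it is left.
- pointer (a joint): Turn of the pointer about its upright axis, rad, positive anticlockwise seen from above; stops at 2.6 either way; 0 is towards the side of the box with a black strip.
- indicator: White box, 150 by 150 by 88 mm, fixed to the bench, with a round grey face on top, 148 mm across, 90 mm above the bench. Origin: centre of its underside, below the pointer axis; its -x side carries a black strip. Four round markers sit on the face 62 mm from the axis, at 0.9 and 1.8 rad either side of the -x direction, in changing order.
- bottle_green: Loose green dropper bottle (33 mm across, 88 mm tall) standing on the bench by itself. Origin: centre of the underside. Not part of the job.
- slide_box: Loose blue box for slides, 80 by 100 by 34 mm. Origin: centre of the underside. Not part of the job.
- beaker: Loose clear beaker, 68 mm across, 85 mm tall. Origin: centre of the underside. Not part of the job.
- petri_dishes: Loose stack of petri dishes, 90 mm across, 45 mm tall. Origin: centre of the underside. Not part of the job.
- wash_jar: Loose white jar with a red cap, 64 mm across, 100 mm tall. Origin: centre of the underside. Not part of the job.
- marker_pen: Loose black pen with a purple cap, 120 mm long, 15 mm thick, lying along its own x. Origin: middle of its underside. Not part of the job.
- bottle_purple: Dropper bottle whose body is purple, with a collar of the same colour and a white nozzle, 33 mm across, 88 mm tall, loose in a carousel well with 2 mm of play all round; its top is 130 mm above the bench. Origin: centre of its underside, 42 mm above the bench.
- tab_purple: Round purple marker, 20 mm across, 3 mm thick, fixed on the indicator face. Origin: centre of its underside, 90 mm above the bench.
- bottle_amber: Dropper bottle whose body is amber, with a collar of the same colour and a white nozzle, 33 mm across, 88 mm tall, loose in a carousel well with 2 mm of play all round; its top is 130 mm above the bench. Origin: centre of its underside, 42 mm above the bench.
- tab_amber: Round amber marker, 20 mm across, 3 mm thick, fixed on the indicator face. Origin: centre of its underside, 90 mm above the bench.
- bottle_red: Dropper bottle whose body is red, with a collar of the same colour and a white nozzle, 33 mm across, 88 mm tall, loose in a carousel well with 2 mm of play all round; its top is 130 mm above the bench. Origin: centre of its underside, 42 mm above the bench.
- tab_red: Round red marker, 20 mm across, 3 mm thick, fixed on the indicator face. Origin: centre of its underside, 90 mm above the bench.
- bottle_blue: Dropper bottle whose body is blue, with a collar of the same colour and a white nozzle, 33 mm across, 88 mm tall, loose in a carousel well with 2 mm of play all round; its top is 130 mm above the bench. Origin: centre of its underside, 42 mm above the bench.
- tab_blue: Round blue marker, 20 mm across, 3 mm thick, fixed on the indicator face. Origin: centre of its underside, 90 mm above the bench.
Not all that is in view belongs to the job. What is shaped like the indicator but green is not meant. Of the things that look like the bottle_red, the larger one is meant.

How it is judged:
At the end, for the whole second after the job is handed in: Purple bottle axis within 10 mm of the place at the arrow; pointer within 7 mm (about 6 degrees) of the purple marker; carousel and pointer at rest; all four bottles upright in their wells; loose things on the bench within 20 mm of where they were (horizontal distance between bottle_purple and arrow_spot below 0.01 m and horizontal distance between pointer_mark and tab_purple below 0.007 m and velocity of joint carousel between -0.03 and 0.03 rad/s and velocity of joint pointer between -0.03 and 0.03 rad/s and height (world z) of each of bottle_purple, bottle_amber, bottle_red, bottle_blue below 0.048 m and angle between each of bottle_purple, bottle_amber, bottle_red, bottle_blue's own z axis and vertical below 0.2 rad and linear speed of each of bottle_purple, bottle_amber, bottle_red, bottle_blue below 0.02 m/s and distance of each of bottle_green, slide_box, beaker, petri_dishes, wash_jar, marker_pen from where it was at the start of the episode below 0.02 m); the robot touches nothing.
It fails at once if a carousel bottle is lifted (by more than 10 mm) or tipped (height (world z) of any of bottle_purple, bottle_amber, bottle_red, bottle_blue above 0.052 m or angle between any of bottle_purple, bottle_amber, bottle_red, bottle_blue's own z axis and vertical above 0.3 rad).
It fails at once if the robot pushes on a carousel bottle (more than 3 N) (contact force between any of the fingers, the arm and bottle_purple above 3 N or contact force between any of the fingers, the arm and bottle_amber above 3 N or contact force between any of the fingers, the arm and bottle_red above 3 N or contact force between any of the fingers, the arm and bottle_blue above 3 N).
It fails at once if another loose thing on the bench is moved by more than 20 mm or lifted (distance of any of bottle_green, slide_box, beaker, petri_dishes, wash_jar, marker_pen from where it was at the start of the episode above 0.02 m).
It also fails if it takes over 61 s, if anything falls off the work surface, if the arm or the gripper's body presses on something with over 40 N, if the wrist force passes 120 N, or if a joint passes its speed limit or range.

## Working session

There is one attempt and no reset: what is moved stays moved. The work goes in short steps, each a Python script; the robot and the scene stay as the last script left them, time stands still between calls to the robot, and variables do not carry over. Pictures are saved under pics/ and viewed, about 8 in all and at most 12, crops included, and the job is handed in when it is done.

```bash
mkdir -p pics
cat > h.py <<'E'
import numpy as np, cv2
from workcell import ctrl
def cam(n):
    m=ctrl.camera_model(n); return m,np.array(m["intrinsics"]),np.array(m["extrinsics"])
def proj(n,P):
    m,K,T=cam(n); p=(np.atleast_2d(P)-T[:3,3])@T[:3,:3]
    p=p*[1,-1,-1]; u=p@K.T; return u[:,:2]/u[:,2:]
def at_z(n,uv,z):
    m,K,T=cam(n); uv=np.atleast_2d(uv).astype(float)
    d=np.c_[uv,np.ones(len(uv))]@np.linalg.inv(K).T*[1,-1,-1]@T[:3,:3].T
    s=(z-T[2,3])/d[:,2]; return T[:3,3]+d*s[:,None]
def save(n,f,crop=None,k=1):
    im=ctrl.grab_frame(n)[:,:,::-1]
    if crop: x0,y0,x1,y1=crop; im=im[y0:y1,x0:x1]
    cv2.imwrite('pics/'+f,cv2.resize(im,None,fx=k,fy=k,interpolation=cv2.INTER_CUBIC))
E
python3 - <<'E'
from h import *
for n in("top","side"):
    save(n,n+"0.png"); print(n,cam(n)[0])
print(ctrl.get_time())
E
```

```text
top {'intrinsics': array([[585.01608231,   0.        , 317.30633866],
       [  0.        , 585.01608231, 234.97322669],
       [  0.        ,   0.        ,   1.        ]]), 'extrinsics': array([[ 0.02107262,  0.97519916, -0.22032373,  0.19954196],
       [-0.99977373,  0.02119436, -0.00181157,  0.01143097],
       [ 0.00290298,  0.22031205,  0.97542512,  1.65285716],
       [ 0.        ,  0.        ,  0.        ,  1.        ]])}
side {'intrinsics': array([[525.01804376,   0.        , 317.77324775],
       [  0.        , 525.01804376, 235.10225963],
       [  0.        ,   0.        ,   1.        ]]), 'extrinsics': array([[-0.99015781,  0.07044955, -0.12093131,  0.35375333],
       [-0.13838135, -0.62203946,  0.77066044,  1.08649754],
       [-0.02093136,  0.77981009,  0.62566613,  1.01231086],
       [ 0.        ,  0.        ,  0.        ,  1.        ]])}
0.1
```

View pics/top0.png

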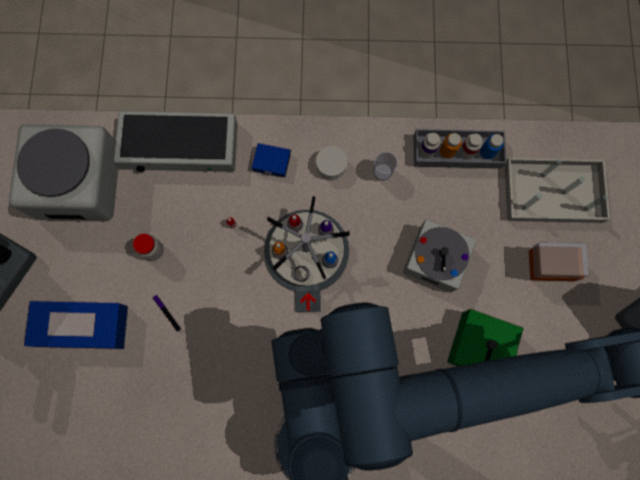

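View pics/side0.png

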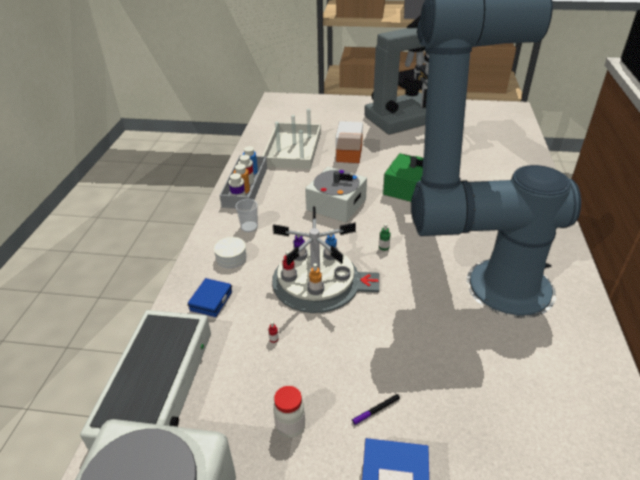

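Run:
```python
import cv2,numpy as np
def t(im,x0,y0,x1,y1,k):
    return cv2.resize(im[y0:y1,x0:x1],None,fx=k,fy=k,interpolation=cv2.INTER_CUBIC)
T=cv2.imread('pics/top0.png');S=cv2.imread('pics/side0.png')
a=t(T,257,192,357,316,4); b=t(T,400,212,490,295,4); b=np.vstack([b,np.zeros((a.shape[0]-b.shape[0],b.shape[1],3),np.uint8)])
cv2.imwrite('pics/topc.png',np.hstack([a,b]))
a=t(S,268,200,388,310,4); b=t(S,302,165,372,220,4); b=np.vstack([b,np.zeros((a.shape[0]-b.shape[0],b.shape[1],3),np.uint8)])
cv2.imwrite('pics/sidec.png',np.hstack([a,b]))
```

```text
(no output)
```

View pics/topc.png

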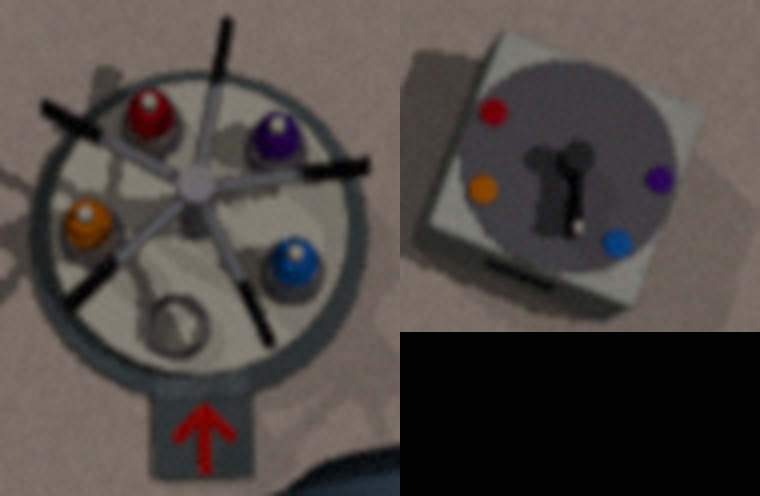

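View pics/sidec.png

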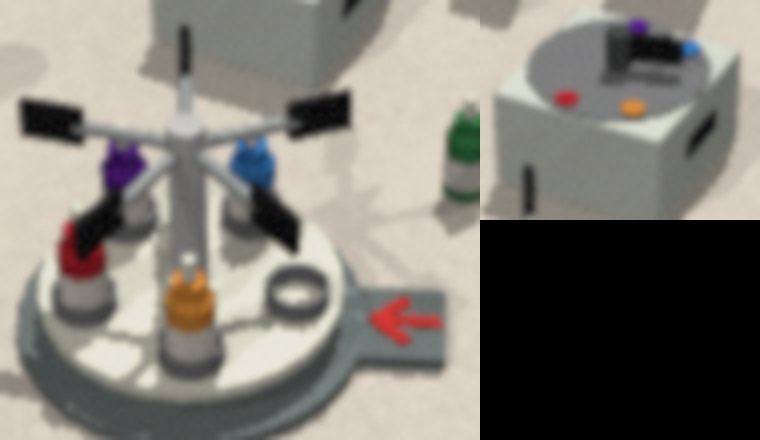

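Run:
```python
from h import *
np.set_printoptions(precision=4,suppress=True)
c=lambda L:np.array(L)/4+[257,192]
i=lambda L:(np.array(L)-[400,0])/4+[400,212]
H=at_z("top",c([[196,183]]),.178)[0]
s=np.array([[184,127]])/4+[268,200]
Hs=at_z("side",s,.178)[0]; print("hub",H,Hs)
def pol(P,C):
    d=P[:,:2]-C[:2]; return np.c_[P,np.hypot(*d.T)*1e3,np.degrees(np.arctan2(d[:,1],d[:,0]))]
print("arrow tip,tail",pol(at_z("top",c([[205,405],[205,472]]),.012),H))
print("paddles",pol(at_z("top",c([[226,18],[370,165],[268,345],[68,305],[42,105]]),.172),H))
print("noz P R A B",pol(at_z("top",c([[279,123],[150,100],[86,212],[296,252]]),.130),H))
print("well empty",pol(at_z("top",c([[176,325]]),.056),H))
T=at_z("top",i([[493,112],[483,189],[618,243],[660,180]]),.093)
Ts=at_z("side",(np.array([[567,99],[633,107],[691,48],[638,26]])-[480,0])/4+[302,165],.093)
I=at_z("top",i([[578,155]]),.125)[0]; print("ind hub",I)
print("tabs R A B P",pol(T,I));print(pol(Ts,I))
A=[];b=[]
print("dot",pol(at_z("top",i([[578,227]]),.122),I))
print("green",at_z("side",[[384,249]],0), "peaks")
print(ctrl.get_tcp_rot(),ctrl.get_ee_pos())
```

```text
hub [0.5247 0.0432 0.178 ] [0.5265 0.0463 0.178 ]
arrow tip,tail [[   0.4016    0.0364    0.012   123.2332 -176.8376]
 [   0.3547    0.0353    0.012   170.1467 -177.3228]]
paddles [[   0.6377    0.0264    0.172   114.2361   -8.4582]
 [   0.5404   -0.0693    0.172   113.6106  -82.0358]
 [   0.4212   -0.0053    0.172   114.3062 -154.9023]
 [   0.4442    0.1232    0.172   113.4865  135.1402]
 [   0.576     0.1452    0.172   114.1207   63.3036]]
noz P R A B [[   0.5777   -0.0103    0.13     75.319   -45.3113]
 [   0.5917    0.0766    0.13     74.8441   26.48  ]
 [   0.514     0.1168    0.13     74.3827   98.296 ]
 [   0.4899   -0.0231    0.13     74.8924 -117.6462]]
well empty [[  0.4511   0.0571   0.056   74.9124 169.329 ]]
ind hub [ 0.5089 -0.3253  0.125 ]
tabs R A B P [[   0.5441   -0.2751    0.093    61.2621   54.9875]
 [   0.4905   -0.2673    0.093    60.8077  107.6146]
 [   0.4555   -0.3577    0.093    62.4825 -148.7638]
 [   0.4993   -0.3875    0.093    62.9543  -98.7753]]
[[   0.5443   -0.273     0.093    63.1051   55.9702]
 [   0.4917   -0.2674    0.093    60.3506  106.599 ]
 [   0.454    -0.357     0.093    63.4422 -149.9563]
 [   0.5001   -0.3859    0.093    61.2212  -98.2972]]
dot [[  0.4609  -0.3246   0.122   48.0394 179.2322]]
green [[ 0.3447 -0.1172  0.    ]] peaks
[-2.5758  1.7965  0.0019] [ 0.2245 -0.6094  0.1726]
```

```bash
cat >> h.py <<'E'
from scipy.spatial.transform import Rotation as Rn
CAR=np.array([.5253,.0445]); IND=np.array([.5092,-.3248])
def pose(C,phi,r,t,z,flip):
    """finger beside a blade at angle phi (deg): r along it, t to its left"""
    a=np.radians(phi); e=np.array([np.cos(a),np.sin(a)]); n=np.array([-e[1],e[0]])
    p=C+r*e+t*n; b=a+(np.pi if flip else 0)
    x=[np.cos(b),np.sin(b),0]; zz=[0,0,-1]
    return np.r_[p,z],Rn.from_matrix(np.c_[x,np.cross(zz,x),zz]).as_rotvec()
E
python3 - <<'E'
from h import *
np.set_printoptions(precision=2,suppress=True)
for f in(0,1):
  print("flip",f)
  for C,L,r,t,z in((CAR,(75,63,30,0,-30,-69),.095,.012,.15),(IND,(160,180,200,220,240,262),.038,-.0115,.103)):
    for a in L: print(a,ctrl.ik(*pose(C,a,r,t,z,f)))
E
```

```text
flip 0
75 [ 0.05  0.05  1.82 -0.    1.27 -1.26]
63 [ 0.04  0.09  1.78 -0.    1.27 -1.06]
30 [-0.02  0.18  1.68 -0.    1.28 -0.54]
0 [-0.09  0.2   1.65 -0.    1.29 -0.09]
-30 [-0.17  0.18  1.67 -0.    1.28  0.35]
-69 [-0.27  0.09  1.78  0.    1.27  0.94]
160 [-0.76  0.12  1.83 -0.    1.19  2.73]
180 [-0.79  0.12  1.83  0.    1.19  2.35]
200 [-0.81  0.14  1.82 -0.    1.19  1.99]
220 [-0.82  0.16  1.79 -0.    1.19  1.62]
240 [-0.82  0.19  1.76 -0.    1.19  1.27]
262 [-0.82  0.23  1.72 -0.    1.2   0.89]
flip 1
75 [ 0.05  0.05  1.82 -0.    1.27  1.88]
63 [ 0.04  0.09  1.78 -0.    1.27  2.08]
30 [-0.02  0.18  1.68 -0.    1.28  2.6 ]
0 None
-30 None
-69 [-0.27  0.09  1.78 -0.    1.27 -2.21]
160 [-0.76  0.12  1.83 -0.    1.19 -0.41]
180 [-0.79  0.12  1.83 -0.    1.19 -0.79]
200 [-0.81  0.14  1.82 -0.    1.19 -1.16]
220 [-0.82  0.16  1.79 -0.    1.19 -1.52]
240 [-0.82  0.19  1.76 -0.    1.19 -1.87]
262 [-0.82  0.23  1.72 -0.    1.2  -2.25]
```

Run:
```python
from h import *
ctrl.clamp()
p=ctrl.get_ee_pos(); ctrl.move_linear([p[0],p[1],.26],velocity=.3)
a=pose(CAR,80,.095,.012,.26,0); ctrl.move_pose(*a)
a=pose(CAR,80,.095,.012,.15,0); ctrl.move_linear(a[0],velocity=.15)
print(ctrl.get_time(),ctrl.get_ee_pos(),a[0],ctrl.get_width())
for ph in np.linspace(63,-67.5,12):
    q,o=pose(CAR,ph,.095,.012,.15,0); ctrl.move_linear(q,velocity=.05,rotation=o)
    print(round(ph,1),np.round(ctrl.get_contact_force(),2))
ctrl.dwell(.2)
save("side","side1.png",(248,180,408,300),5)
q,o=pose(CAR,-67.5,.095,.03,.15,0); ctrl.move_linear(q,velocity=.1)
q[2]=.26; ctrl.move_linear(q,velocity=.3)
print(ctrl.get_time())
a=pose(IND,155,.038,-.0115,.26,1); ctrl.move_pose(*a)
ctrl.dwell(.1);save("top","top1.png"); save("side","side2.png"); print(ctrl.get_time())
T=cv2.imread('pics/top1.png')[192:316,257:357]
cv2.imwrite('pics/top1c.png',cv2.resize(T,None,fx=4,fy=4,interpolation=cv2.INTER_CUBIC))
```

```text
5.6917 [0.53075247 0.14013831 0.15105264] [0.52997888 0.14014051 0.15      ] 0.0015168928009018734
63.0 [ 0.3  -0.04 -0.18]
51.1 [0.52 0.41 0.47]
39.3 [-0.36  0.66 -0.13]
27.4 [-0.4  -0.02 -0.21]
15.5 [ 0.7   0.87 -0.04]
3.7 [ 0.61 -0.69 -0.03]
-8.2 [-0.24  0.21  0.42]
-20.0 [-0.54  0.48 -0.13]
-31.9 [ 0.13 -1.1   0.53]
-43.8 [ 0.26  0.32 -0.18]
-55.6 [1.19 0.03 0.4 ]
-67.5 [-0.96 -0.35 -0.69]
13.4667
14.8167
```

View pics/top1c.png

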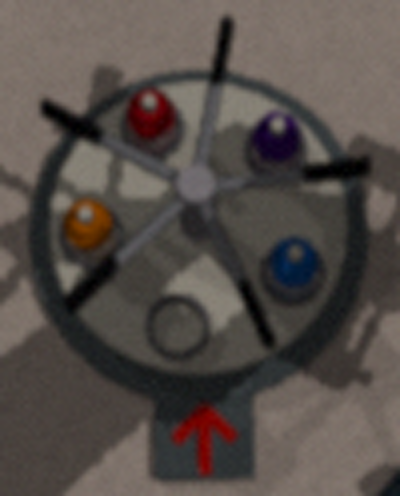

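The carousel has not moved, although the finger went through the arc. I'll check the side view taken at the end of the stroke.

View pics/side1.png

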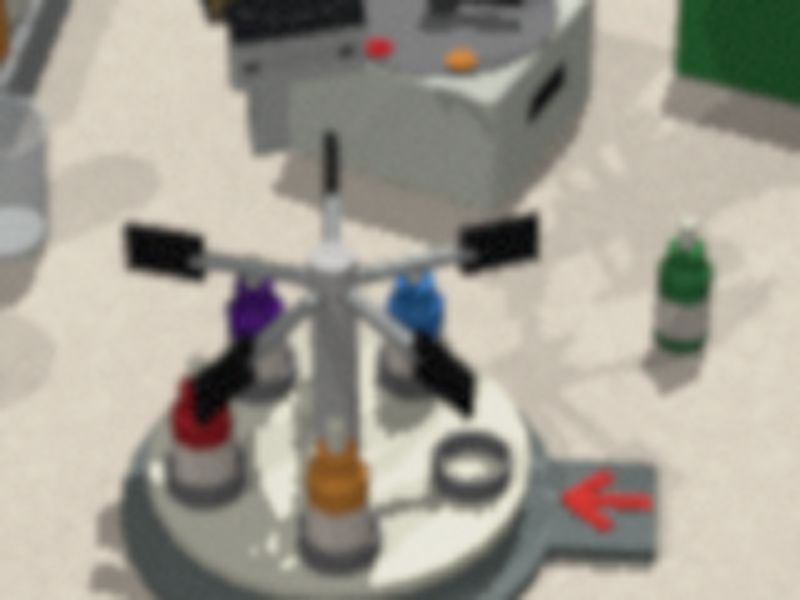

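Run:
```python
from h import *
print(ctrl.get_ee_pos(),ctrl.get_qpos(),ctrl.get_tcp_rot(),ctrl.get_contact_force())
q,o=pose(CAR,-67.5,.095,.012,.15,0); print(q,proj("side",q),proj("side",q+[0,0,.097]))
e=ctrl.get_ee_pos();print(proj("side",e),proj("top",e))
S=cv2.imread('pics/side2.png')[60:300,200:520];cv2.imwrite('pics/side2c.png',cv2.resize(S,None,fx=2.5,fy=2.5))
```

```text
[ 0.48005474 -0.29747962  0.25982561] [-7.55546364e-01 -1.45005674e-02  1.68322488e+00  1.04715177e-04
  1.47321153e+00 -3.20520324e-01] [-3.06730523e+00  6.77920110e-01  3.78998763e-04] [-0.88282154  0.11107899  0.0160613 ]
[ 0.57274148 -0.03867635  0.15      ] [[301.99099749 219.38922518]] [[300.51640696 189.75816457]]
[[345.57152487 139.41117766]] [[445.30897571 251.40797465]]
```

View pics/side2c.png

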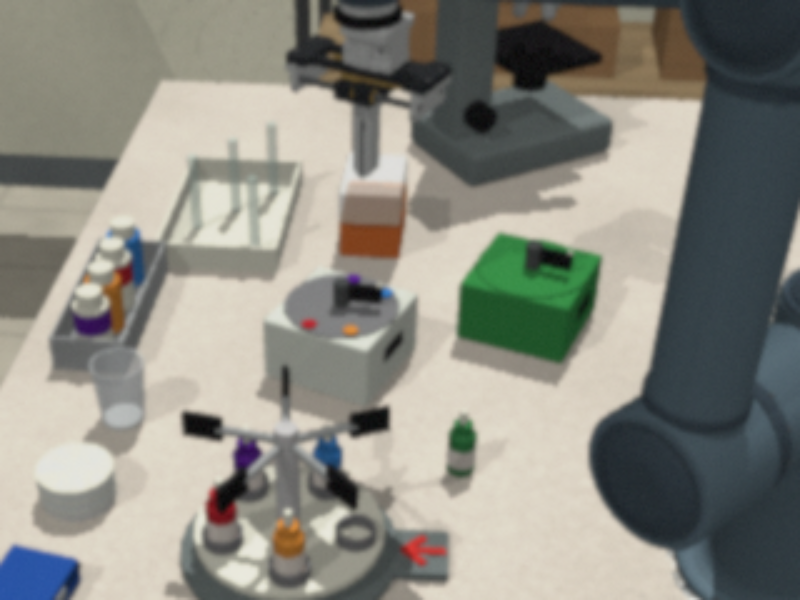

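Run:
```python
import cv2,numpy as np
f=lambda im,x,y,w,h,k:cv2.resize(im[y:y+h,x:x+w],None,fx=k,fy=k,interpolation=cv2.INTER_CUBIC)
T=cv2.imread('pics/top1.png');S=cv2.imread('pics/side2.png')
cv2.imwrite('pics/c3.png',np.hstack([f(T,390,190,110,130,4),f(S,310,70,80,130,4)]))
```

```text
(no output)
```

View pics/c3.png

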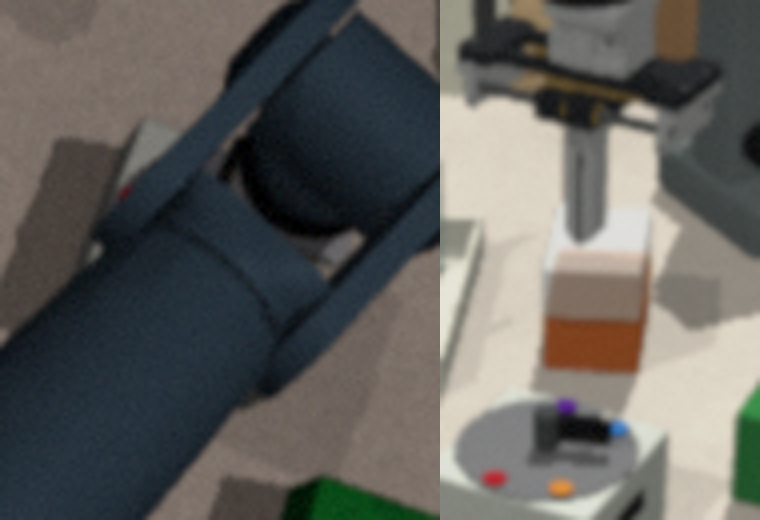

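Run:
```python
from h import *
p=ctrl.get_ee_pos()
print(ctrl.move_linear([p[0],p[1],.14],velocity=.2,contact_N=4))
print(ctrl.move_linear([p[0],p[1],.04],velocity=.03,contact_N=4),ctrl.get_ee_pos(),ctrl.get_contact_force())
save("side","side3.png",(290,110,390,230),5)
print(proj("side",ctrl.get_ee_pos()),ctrl.get_time())
```

```text
False
True [ 0.48008315 -0.29752946  0.05836264] [-0.43629725  1.06350862  4.01905498]
[[344.78885761 195.71704704]] 18.0
```

View pics/side3.png

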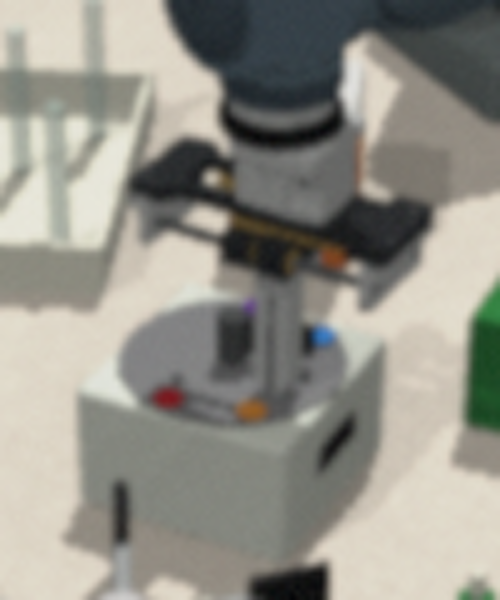

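Run:
```python
from h import *
DZ=-.0316
p=ctrl.get_ee_pos(); ctrl.move_linear([p[0],p[1],.103+DZ],velocity=.05)
for ph in np.linspace(160,261,10):
    q,o=pose(IND,ph,.038,-.0115,.103+DZ,1); ctrl.move_linear(q,velocity=.04,rotation=o)
ctrl.dwell(.2)
q,o=pose(IND,261,.038,-.03,.103+DZ,1); ctrl.move_linear(q,velocity=.08)
q[2]=.23; ctrl.move_linear(q,velocity=.3)
print(ctrl.get_time())
a=pose(CAR,80,.095,.012,.23,0); ctrl.move_pose(*a)
save("top","top2.png"); save("side","side4.png")
a=pose(CAR,80,.095,.012,.15+DZ,0); ctrl.move_linear(a[0],velocity=.15,contact_N=6)
for ph in np.linspace(63,-67.5,10):
    q,o=pose(CAR,ph,.095,.012,.15+DZ,0); ctrl.move_linear(q,velocity=.05,rotation=o)
    print(round(ph,1),np.round(ctrl.get_contact_force(),2))
ctrl.dwell(.2)
q,o=pose(CAR,-67.5,.095,.03,.15+DZ,0); ctrl.move_linear(q,velocity=.1)
q[2]=.23; ctrl.move_linear(q,velocity=.3)
q[0:2]=[.5,-.40]; ctrl.move_pose(q,o)
save("top","top3.png");save("side","side5.png"); print(ctrl.get_time())
f=lambda n,x,y,w,h,k:cv2.resize(cv2.imread(n)[y:y+h,x:x+w],None,fx=k,fy=k,interpolation=cv2.INTER_CUBIC)
cv2.imwrite('pics/c4.png',np.hstack([f('pics/top3.png',257,192,100,124,4),f('pics/top2.png',400,200,95,124,4)]))
```

```text
23.1
63.0 [0.3  0.   0.26]
48.5 [-0.4  -0.46  0.02]
34.0 [-0.8  -0.1  -0.38]
19.5 [-0.13  1.6  -0.56]
5.0 [ 0.39 -0.44 -0.28]
-9.5 [0.28 0.01 0.11]
-24.0 [-0.23  0.88  0.37]
-38.5 [-0.02 -0.27 -0.82]
-53.0 [ 0.28  0.62 -0.15]
-67.5 [-0.58 -0.64  0.33]
34.9
```

View pics/c4.png

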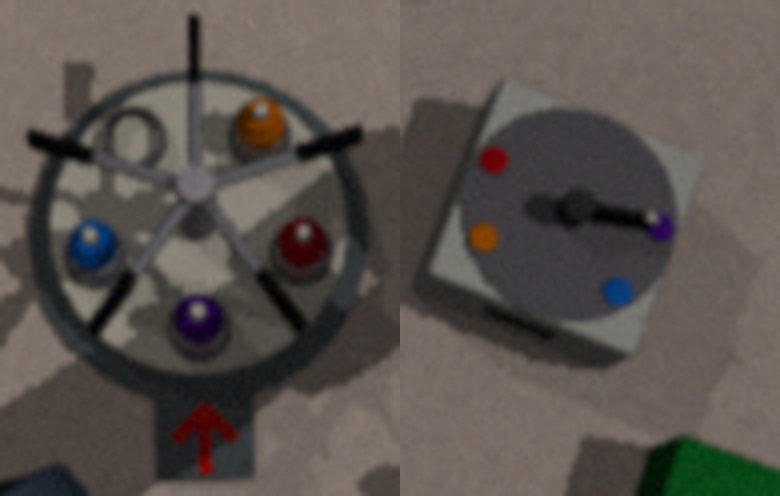

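Run:
```python
from h import *
c=lambda L:np.array(L)/4+[257,192]
i=lambda L:(np.array(L)-[400,0])/4+[400,200]
H=at_z("top",c([[196,183]]),.178)[0]
ang=lambda P,C:np.degrees(np.arctan2(P[:,1]-C[1],P[:,0]-C[0]))
N=at_z("top",c([[199,303],[90,230],[305,240],[261,106]]),.13)
print("P B R A",ang(N,H),N[0]); print("paddles",ang(at_z("top",c([[194,15],[362,133],[302,330],[95,333],[28,138]]),.172),H))
A=at_z("top",c([[205,405],[205,472]]),.012); print("arrow",ang(A,H)); 
I=at_z("top",i([[578,203]]),.125)[0]; print("dot",ang(at_z("top",i([[652,217]]),.122),I),"tab",ang(at_z("top",i([[660,229]]),.093),I))
ts=A[0]-A[1]; u=(A.mean(0)-H)[:2]; u/=np.hypot(*u); s=H[:2]+.075*u; print("spot",s,"err",N[0,:2]-s)
```

```text
P B R A [-177.56275378  107.96273503 -110.18199492  -32.62056666] [0.45438291 0.04020487 0.13      ]
paddles [   2.15746569  -70.938745   -143.13305911  147.66670529   75.28888248]
arrow [-176.83760834 -177.32284619]
dot [-98.95566645] tab [-99.39838205]
spot [0.44978763 0.03942792] err [0.00459527 0.00077695]
```

```bash
python3 -c "
from h import *
print(ctrl.get_ee_pos(),ctrl.get_contact_force()); ctrl.finish_job(); print(ctrl.get_time())"
```

```text
[ 0.50073937 -0.39882026  0.23000968] [0.04586971 0.01218163 0.46500634]
the job is handed in; nothing more can be done
the job is handed in; nothing more can be done
```

I turned the carousel about 132° clockwise by pushing one paddle, and pushed the pointer about 82° round to the purple marker. The job was handed in after about 35 s with the arm clear of everything.

**First stroke missed:** the carousel did not move, because the finger passed above the paddles. I touched the tip lightly (4 N) on the indicator face. It showed the real fingertips about 32 mm higher than the reported TCP, so I corrected for that, and both strokes then worked.

**Last checks, from the top camera:**
- **Purple bottle:** it stands at −177.6° and the arrow at about −177.1°. It is roughly 5 mm from the arrow place, mostly inwards (limit 10 mm). The carousel angle worked out from the other bottles and the paddles averages about −178°, with up to about 5° of scatter between readings.
- **Pointer:** it points at −99.0° and the purple marker is at −99.4°, well under 1 mm off at the marker.
- **Bottles:** all four look upright in their wells, and the force readings during the push stayed under 2 N.
- **Loose things on the bench:** I did not measure them again. The path stayed clear of them.

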